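# Nest the graded parts cups in the sloped stand

## Task

Put the empty metal parts cups away: nest them in size order inside one another, the medium cup in the large cup that is fixed on the sloped stand, and the tall narrow cup inside the medium one, each pushed or slid fully home with its open end out. Leave the nested cups at rest and do not disturb the tape roll, the brass cap and the float bowl that lie nearby.

Things in the scene. Friction and masses are not known exactly. Their poses are not given: they have to be found in the camera images.
- large_cup: Widest of three plain aluminium cups, fixed on the sloped stand, axis 35 degrees from vertical, mouth toward the robot. 65 mm long; outside 82 mm wide at the foot, 86 at the rim; inside 74 at the floor, 78 at the mouth; bottom 5 mm thick. Top of its rim about 127 mm above the bench. Origin: centre of the foot's outer face; z along the axis, out of the mouth.
- stand: Low dark steel stand that carries the large cup; it does not move. Base plate 150 x 120 mm, 6 mm thick, rear upright at most 75 mm high. Origin: centre of its underside, on a 4 mm cardboard mat on the bench; -x is the side to which the large cup leans.
- large_floor (a point): Centre of the large cup's inner floor (5 mm along its axis from the origin).
- large_mouth (a point): Centre of the large cup's mouth, in the plane of the rim (65 mm along its axis from the origin).
- medium_cup: Medium cup, loose, upright on the bench at first: 90 mm tall; outside 62 mm wide at the foot, 66 at the rim; inside 55 at the floor, 59 at the mouth; bottom 4 mm thick; 0.10 to 0.20 kg. Origin: centre of the foot's outer face, z toward the open end. Grip it across the outside under the rim. Seated, it stands 30 mm out of the large cup, about 6 mm loose all round, so it may lean a few degrees.
- medium_floor (a point): Centre of the medium cup's inner floor (4 mm along its axis from its origin).
- small_cup: Narrow, tallest cup, loose, upright on the bench at first: 115 mm tall; outside 40 mm wide at the foot, 44 at the rim; wall 3 mm, bottom 4 mm thick; 0.06 to 0.12 kg. Origin: centre of the foot's outer face, z toward the open end. Grip it across the outside under the rim. Seated, it stands 29 mm out of the medium cup.
- masking_tape: Bystander: roll of masking tape lying flat, 130 mm across, 48 mm high; origin under its centre.
- brass_cap: Bystander: small ribbed brass cap, 43 mm across, 30 mm high; origin under its centre.
- float_bowl: Bystander: grey metal float chamber lying on its side, 89 x 95 x 74 mm; origin under its centre.
Mind the look-alikes: they are no part of the job. Leave any brown look-alike of the small_cup alone.

How it is judged:
By the outcome, as a careful person would: the job done as asked, in the order asked, and still so for the second after the job is handed in, with the robot touching nothing.
It also fails if it takes over 58 s, if anything falls off the work surface, if the arm or the gripper's body presses on something with over 40 N, if the wrist force passes 120 N, or if a joint passes its speed limit or range.

## Robot

A 6-joint arm with a two-finger parallel gripper is mounted at the origin on a cart in front of the work surface, level with it; the furniture and walls round the work are solid. World frame = base frame: x ahead of the robot, y to its left, z up, the work surface at z = 0. Lengths are in m, angles in degrees, forces in N, time in s.
With the tool pointing down it reaches from about 0.4 to 0.825 m from the base axis. Payload 7 kg.
Tool frame: the origin (TCP) lies at the very end of the fingers, on their centre line; the grasp point (between the pads) lies 19 mm behind it; z points along the fingers, y is the line along which they close (so a half turn about z gives the same grasp; the last joint's range is limited). The gripper opens to 88 mm and grips with 3 to 60 N. Pads are 19 mm wide; open, the fingers measure 130 mm over their backs; the gripper's body (78 mm by 193 mm) begins 47 mm behind the grasp point.
Start: joints at [-54.597, 20.546, 0.682, 0, -70.136, -16.507], TCP at [0.219, -0.639, 0.227] pointing down, gripper open.
Joint ranges: [-176.03, 176.03], [-82.01, 121.73], [-58.28, 71.71], [-173.87, 95.51], [-174.79, -0.11], [-173.66, 173.66]. Speed limits (degrees/s): [136.94, 136.94, 172.46, 180, 180, 180].

## Interface

Orientations are given as [roll, pitch, yaw] about the fixed x, y, z axes, in that order (R = Rz(yaw) Ry(pitch) Rx(roll)).
In Python, from plant import r gives the robot as it stands. The module is installed in compiled form; this text tells all that it offers.
- The arm moves only by the tool jog_arm, never from a script. Its arguments are lists of equal length, an entry for each row: "travel": the shift along the tool's x, y, z each as a share of 50 cm, from -1 to 1, a list of three; "dr": the turn, a rotation vector about the tool's x, y, z each as a share of 360 degrees, from -1 to 1, a list of three; "claw": the opening, from 0 (shut) to 1 (fully open). A call has exactly 10 rows; each row is the pose to reach, as a shift and turn from the pose commanded when the call began, along the tool's axes at that moment, turning the shorter way round; what a row does not reach only later rows make up. A row lasts 1/8 s, in which the tool goes at most 62.5 mm and 10.7 degrees, less where a joint would pass 70% of its speed; a pose out of reach is approached as far as the arm can. A call with a number of a shift or a turn outside -1 to 1 is refused whole. A call with a gripper value outside its range is refused whole. The fingers move at their own pace and stop on an object; "newtons" is the grip in N (left out, the last holds). Time passes only in rows, so rows that repeat a pose let the fingers close, or fill a call up. It gives the time, the measured TCP pose, the force, the opening and the grip force at its end, in the units of the state.
- r.get_state(): the state, without advancing time (a new reading comes with each control period).
- r.capture(name): name is "scene" or "top"; returns a dict with "pixels" (384x512x3 uint8, red, green, blue), "range_z" (384x512 float32, m along the optical axis (not along the pixel's ray), 0 where there is no reading), "fx", "fy", "cx", "cy" (pixels), "position" and "attitude" of the camera in the world. Camera axes: x right, y up, looking along -z (the intrinsics and any distortion apply to the point x, -y, -z); pixel columns grow to the right and rows downward; lengths in m; the calibration is good to about 2 mm. A picture is of the moment at which its call begins.
- r.close_job(): hands the job in; it is judged then, once.
Trained networks look in the newest picture that a camera, given by its name, has taken for a name from the list of things; names that differ only in an ending like _2 or _b are one class to them, and where a whole thing is asked for, a point or a joint stands for the part that bears it (a point fixed in the world has none). Each returns a list of dicts, best first, with "conf" (0 to 1); they miss things now and then, are a little off and sometimes report something else, mostly with a low value. They report only what shows in the picture. A call takes as long as a camera call. They do not tell look-alikes from the thing itself.
- r.boxes_of(name, camera): "extent" ([left, top, right, bottom] in pixels, round what is visible of it).
- r.regions_of(name, camera): "pixels" (384x512 bool, what is visible of it) and "extent" ([left, top, right, bottom] in pixels, round what is visible of it).
- r.tip_of(name, camera): "at" ([column, row] in pixels: a listed point, or the origin of a listed thing).
The state is a dict: "time_s": time; "joints": joint angles; "qd": joint speeds; "joint_torque": joint torques, N m; "tcp_pos": TCP position; "eef_rot": TCP orientation; "contact_force": force on the tool from outside, world axes, zero at the start; "moment": the same for the moment, N m; "gripper_width": finger opening in m; "gripper_force": force on a finger pad.
Only numpy, scipy, OpenCV 4.12 (cv2) and the standard library are available. Lean on these libraries where they do the work, as an engineer would, in place of code of your own. Each camera call takes 0.05 s, during which the arm holds its last target. There are 200 camera calls.

## Working session

There is one attempt and no reset: what is moved stays moved. The work goes in short steps, Python scripts to look and compute and a tool call to move; the robot and the scene stay as the last step left them, time stands still between calls to the robot, and variables do not carry over. Pictures are saved under pics/ and viewed, at most 10 in all, crops included, and the job is handed in when it is done.

Besides the shell and the picture viewer there is one more tool, called as name(argument=value, ...) on one line, values as JSON. jog_arm: Moves the arm, as the interface text tells. Its arguments: {"type":"object","properties":{"travel":{"type":"array"},"dr":{"type":"array"},"claw":{"type":"array"},"newtons":{"type":"number"}},"required":["travel","dr","claw"]}

```bash
mkdir -p pics
cat > h.py <<'E'
import numpy as np, cv2
from scipy.spatial.transform import Rotation as R
from plant import r
def rot(a):
    a=np.asarray(a,float)
    if a.shape==(3,3): return a
    if a.size==3: return R.from_euler('xyz',a,degrees=True).as_matrix()
    raise ValueError(a)
def cloud(c):
    z=c["range_z"]; v,u=np.mgrid[:384,:512]
    P=np.stack([(u-c["cx"])/c["fx"]*z,-(v-c["cy"])/c["fy"]*z,-z],-1)
    return P@rot(c["attitude"]).T+np.array(c["position"])
E
python3 - <<'E'
from h import *
print(r.get_state())
ims=[]
for n in("scene","top"):
    c=r.capture(n); print(n,c["position"],c["attitude"],c["fx"],c["cx"],[k for k in c])
    P=cloud(c); np.savez(f"{n}.npz",P=P,im=c["pixels"],z=c["range_z"])
    cv2.imwrite(f"pics/{n}0.png",c["pixels"][...,::-1])
    for o in["large_cup","stand","medium_cup","small_cup","masking_tape","brass_cap","float_bowl"]:
        for d in r.regions_of(o,n)[:3]:
            m=d["pixels"]&(c["range_z"]>0)
            q=P[m]
            if len(q): print(o,round(d["conf"],2),d["extent"],np.percentile(q,[2,50,98],axis=0).round(3).tolist())
E
```

```text
{'time_s': 0.0, 'joints': array([-5.45971842e+01,  2.05932582e+01,  6.32526294e-01, -1.88812350e-02,
       -7.01352282e+01, -1.65064256e+01]), 'qd': array([ 0.02570308, -0.02711916, -0.09247699, -0.11546183, -0.01442438,
        0.00364459]), 'joint_torque': array([-9.04949720e-04, -5.82715881e+01,  2.93052399e+01,  6.99751943e+00,
        6.87812339e-03, -1.35793598e-04]), 'tcp_pos': array([ 0.21840477, -0.63816823,  0.22559653]), 'eef_rot': array([ 1.79902951e+02, -1.02491571e-02, -1.61110032e+02]), 'contact_force': array([-0.10577244, -0.04720376,  0.72930184]), 'moment': array([ 0.00744889, -0.00638272, -0.00385057]), 'gripper_force': 0.0, 'gripper_width': 0.087579864327819}
scene [-0.00945391  0.5913689   0.87313927] [  46.83445671    0.30983725 -130.53060403] 433.9731934603522 248.02305960609726 ['pixels', 'range_z', 'fx', 'fy', 'cx', 'cy', 'position', 'attitude']
large_cup 0.94 [178.5, 233.6, 220.1, 278.3] [[0.518, 0.211, 0.039], [0.565, 0.255, 0.08], [0.603, 0.305, 0.124]]
stand 0.86 [165.7, 232.1, 230.8, 294.5] [[0.491, 0.186, 0.007], [0.553, 0.272, 0.044], [0.62, 0.337, 0.
[... 1686 characters left out ...]
17]]
small_cup 0.69 [249.3, 239.4, 266.1, 254.5] [[0.426, 0.023, 0.002], [0.443, 0.041, 0.007], [0.464, 0.06, 0.117]]
masking_tape 0.62 [301.9, 124.8, 341.0, 171.1] [[0.688, -0.232, 0.006], [0.747, -0.177, 0.048], [0.805, -0.116, 0.053]]
masking_tape 0.24 [165.9, 192.6, 196.9, 222.5] [[0.518, 0.213, 0.034], [0.566, 0.259, 0.064], [0.606, 0.298, 0.125]]
brass_cap 0.73 [233.9, 163.4, 247.4, 173.5] [[0.668, 0.06, 0.01], [0.687, 0.079, 0.029], [0.707, 0.098, 0.033]]
brass_cap 0.71 [336.7, 216.3, 365.1, 243.1] [[0.466, -0.273, 0.002], [0.498, -0.255, 0.046], [0.526, -0.212, 0.093]]
float_bowl 0.66 [257.8, 112.8, 287.4, 150.3] [[0.764, -0.05, -0.002], [0.804, -0.013, 0.051], [0.844, 0.025, 0.071]]
```

Run:
```python
from h import *
a=np.load("top.npz");b=np.load("scene.npz")
i=a["im"][90:290,130:390,::-1]; j=b["im"][120:310,150:400,::-1]
i=cv2.resize(i,(390*1,300)); j=cv2.resize(j,(395,300))
k=cv2.resize(np.hstack([cv2.resize(i,(400,300)),cv2.resize(j,(400,300))]),(800,300),interpolation=cv2.INTER_CUBIC)
cv2.imwrite("pics/a.png",k)
# rim circle fits (loose cups)
def circ(p):
    A=np.c_[2*p,np.ones(len(p))]; s=np.linalg.lstsq(A,(p**2).sum(1),rcond=None)[0]
    return s[:2],np.sqrt(s[2]+s[:2]@s[:2])
for c,h,rad in[((.497,-.243),.09,.033),((.414,-.053),.115,.022),((.531,.008),.115,.022),((.444,.041),.115,.022)]:
  for n,d in(("top",a),("scene",b)):
    P=d["P"].reshape(-1,3); im=d["im"].reshape(-1,3)
    m=(np.hypot(P[:,0]-c[0],P[:,1]-c[1])<rad+.02)&(abs(P[:,2]-h)<.006)
    q=P[m]; 
    if len(q)>5: print(c,n,len(q),[x.round(4) for x in circ(q[:,:2])],((q[:,:2].max(0)+q[:,:2].min(0))/2).round(4),np.ptp(q[:,:2],axis=0).round(3),q[:,2].mean().round(3),np.median(im[m],axis=0))
# large cup: fit rim plane
t=np.deg2rad(35)
for n,d in(("top",a),("scene",b)):
  P=d["P"].reshape(-1,3); s=P[(np.hypot(P[:,0]-.56,P[:,1]-.255)<.09)&(P[:,2]>-.01)]
  best=None
  from scipy.optimize import minimize
  for yaw in range(0,360,5):
    ax=np.array([np.sin(t)*np.cos(np.deg2rad(yaw)),np.sin(t)*np.sin(np.deg2rad(yaw)),np.cos(t)])
    pr=s@ax; 
    h,e=np.histogram(pr,bins=np.arange(pr.min(),pr.max()+.003,.003))
    k=np.percentile(pr,98)
    print(end="")
    if best is None or h.max()>best[0]: best=(h.max(),yaw,e[h.argmax()])
  print(n,best,s[s[:,2]>.118].mean(0))
```

```text
(0.497, -0.243) top 120 [array([ 0.4976, -0.243 ]), np.float64(0.031)] [ 0.4979 -0.2431] [0.064 0.066] 0.09 [231. 224. 217.]
(0.497, -0.243) scene 130 [array([ 0.4973, -0.2442]), np.float64(0.0315)] [ 0.497  -0.2453] [0.066 0.07 ] 0.088 [248. 237. 227.]
(0.414, -0.053) top 71 [array([ 0.4162, -0.0528]), np.float64(0.0204)] [ 0.4169 -0.0534] [0.041 0.043] 0.116 [148.  95.  65.]
(0.414, -0.053) scene 101 [array([ 0.4155, -0.0539]), np.float64(0.0204)] [ 0.4157 -0.0552] [0.044 0.045] 0.113 [164.  97.  48.]
(0.531, 0.008) top 65 [array([0.5308, 0.0087]), np.float64(0.0206)] [0.5308 0.0089] [0.04  0.043] 0.115 [231. 226. 220.]
(0.531, 0.008) scene 97 [array([0.5298, 0.0076]), np.float64(0.0205)] [0.5299 0.0074] [0.042 0.044] 0.113 [250. 241. 231.]
(0.444, 0.041) top 72 [array([0.4441, 0.0419]), np.float64(0.0205)] [0.4443 0.0413] [0.044 0.042] 0.115 [143.5  93.5  64. ]
(0.444, 0.041) scene 106 [array([0.4432, 0.0412]), np.float64(0.0204)] [0.4436 0.0399] [0.045 0.047] 0.114 [166.5 100.   49. ]
top (np.int64(289), 235, np.float64(-0.2745890328023739)) [0.57424378 0.26909794 0.12303844]
scene (np.int64(323), 210, np.float64(-0.31821993892271316)) [0.56942965 0.27202352 0.12266193]
```

View pics/a.png

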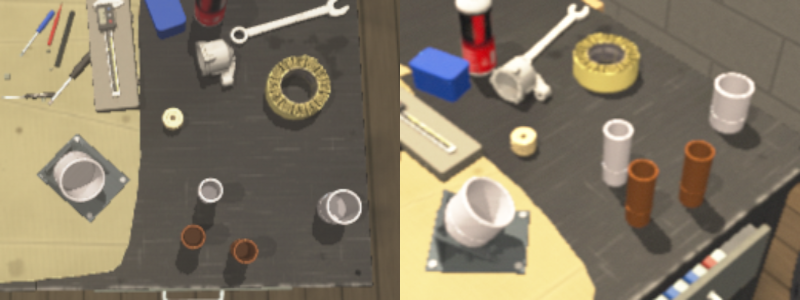

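```bash
cat > fit.py <<'E'
from h import *
from scipy.optimize import least_squares
prof=lambda fo,ro,fi,ri,L,b:np.array([[0,0],[fo/2,0],[ro/2,L],[ri/2,L],[fi/2,b],[0,b]])/1000
LARGE=prof(82,86,74,78,65,5); MED=prof(62,66,55,59,90,4); SM=prof(40,44,34,38,115,4)
def pd(q,pr):
    D=[]
    for a,b in zip(pr[:-1],pr[1:]):
        d=b-a; t=np.clip((q-a)@d/(d@d),0,1); D.append(np.linalg.norm(q-a-t[:,None]*d,axis=1))
    return np.min(D,axis=0)
def axis(tilt,yaw):
    t,y=np.deg2rad([tilt,yaw]); return np.array([np.sin(t)*np.cos(y),np.sin(t)*np.sin(y),np.cos(t)])
def fit(P,pr,x0,free_tilt=False):
    def f(x):
        a=axis(x[4] if free_tilt else 35,x[3]); v=P-x[:3]; h=v@a
        return pd(np.c_[np.linalg.norm(v-h[:,None]*a,axis=1),h],pr)
    s=least_squares(f,x0,loss='soft_l1',f_scale=.003,x_scale=[.01,.01,.01,5]+([5] if free_tilt else []))
    return s.x,s.cost,np.median(f(s.x))
E
python3 - <<'E'
from fit import *
Ps=[]
for n in("top","scene"):
    d=np.load(n+".npz"); P=d["P"]; im=d["im"].astype(int)
    m=(np.hypot(P[...,0]-.56,P[...,1]-.255)<.08)&(P[...,2]>.012)&(im.sum(-1)>300)
    Ps.append(P[m]); print(m.sum())
for S in Ps+[np.vstack(Ps)]:
    r_=min((fit(S,LARGE,[.57,.255,.04,y]) for y in range(120,300,30)),key=lambda t:t[1])
    x=r_[0]; a=axis(35,x[3]); print(x.round(4),r_[1:],"mouth",(x[:3]+.065*a).round(4),"rimtop",(x[2]+.065*a[2]+.043*np.sin(np.deg2rad(35))).round(4), fit(S,LARGE,list(x)+[35],True)[0].round(3))
E
```

```text
1152
1717
[5.818000e-01 2.727000e-01 5.130000e-02 2.270986e+02] (np.float64(0.01784922050762799), np.float64(0.0013715812757780187)) mouth [0.5564 0.2454 0.1045] rimtop 0.1292 [5.82000e-01 2.73000e-01 5.20000e-02 2.27371e+02 3.64250e+01]
[5.786000e-01 2.753000e-01 5.140000e-02 2.282941e+02] (np.float64(0.018360215005222412), np.float64(0.0010763118789029302)) mouth [0.5538 0.2474 0.1046] rimtop 0.1293 [5.79000e-01 2.76000e-01 5.20000e-02 2.27721e+02 3.66330e+01]
[5.785000e-01 2.726000e-01 4.980000e-02 2.275414e+02] (np.float64(0.03656265450283383), np.float64(0.0010952178422407829)) mouth [0.5533 0.2451 0.1031] rimtop 0.1277 [5.79000e-01 2.73000e-01 5.10000e-02 2.27531e+02 3.66720e+01]
```

```bash
cat > go.py <<'E'
# python3 go.py x y z tilt   (tool y fixed horizontal, az 137.5; tilt 0=down, 35=insertion)
import sys,json,os
from h import *
f="cmd.json"
def Rt(tilt):
    return R.from_euler('xyz',[180,0,-132.5],degrees=True)*R.from_euler('y',-tilt,degrees=True)
if __name__=="__main__":
    c=json.load(open(f)) if os.path.exists(f) else dict(p=[.219,-.639,.227],q=R.from_euler('xyz',[180,0,-161.104],degrees=True).as_quat().tolist())
    R0=R.from_quat(c["q"]); p0=np.array(c["p"])
    if len(sys.argv)==1: print(p0,R0.as_matrix()[:,2]); print(r.get_state()); sys.exit()
    x=list(map(float,sys.argv[1:5])); R1=Rt(x[3])
    tr=(R0.inv().apply(np.array(x[:3])-p0)/.5).round(3); dr=((R0.inv()*R1).as_rotvec()/(2*np.pi)).round(4)
    p1=p0+R0.apply(tr*.5); R1=R0*R.from_rotvec(dr*2*np.pi)
    print("travel",tr.tolist(),"dr",dr.tolist(),"z axis",R1.as_matrix()[:,2].round(4))
    json.dump(dict(p=p1.tolist(),q=R1.as_quat().tolist()),open(f,"w"))
E
python3 go.py .4975 -.2435 .17 0; python3 go.py .4975 -.2435 .063 0
python3 -c "
from go import *
print(Rt(35).as_matrix())"
```

```text
travel [-0.783, 0.568, 0.114] dr [0.0, 0.0, -0.0795] z axis [-0.  0. -1.]
travel [-0.0, -0.0, 0.214] dr [-0.0, 0.0, 0.0] z axis [-0.  0. -1.]
[[-5.53411100e-01 -7.37277337e-01  3.87502624e-01]
 [-6.03942238e-01  6.75590208e-01  4.22884907e-01]
 [-5.73576436e-01  8.32667268e-17 -8.19152044e-01]]
```

jog_arm(travel=[[-0.783, 0.568, 0.114], [-0.783, 0.568, 0.114], [-0.783, 0.568, 0.114], [-0.783, 0.568, 0.114], [-0.783, 0.568, 0.114], [-0.783, 0.568, 0.114], [-0.783, 0.568, 0.114], [-0.783, 0.568, 0.114], [-0.783, 0.568, 0.114], [-0.783, 0.568, 0.114]], dr=[[0, 0, -0.0795], [0, 0, -0.0795], [0, 0, -0.0795], [0, 0, -0.0795], [0, 0, -0.0795], [0, 0, -0.0795], [0, 0, -0.0795], [0, 0, -0.0795], [0, 0, -0.0795], [0, 0, -0.0795]], claw=[1, 1, 1, 1, 1, 1, 1, 1, 1, 1], newtons=20)

```text
time_s: 2.05
tcp_pos: [0.497, -0.2431, 0.1696]
eef_rot: [180.0, -0.0, -132.4]
contact_force: [0.2, -0.1, 0.6]
gripper_width: 0.0876
gripper_force: 0.0
```

Arrived as planned. Descend, settle, grip.

jog_arm(travel=[[0, 0, 0.07], [0, 0, 0.14], [0, 0, 0.19], [0, 0, 0.214], [0, 0, 0.214], [0, 0, 0.214], [0, 0, 0.214], [0, 0, 0.214], [0, 0, 0.214], [0, 0, 0.214]], dr=[[0, 0, 0], [0, 0, 0], [0, 0, 0], [0, 0, 0], [0, 0, 0], [0, 0, 0], [0, 0, 0], [0, 0, 0], [0, 0, 0], [0, 0, 0]], claw=[1, 1, 1, 1, 1, 0.6, 0.6, 0.6, 0.6, 0.6], newtons=20)

```text
time_s: 3.3
tcp_pos: [0.4977, -0.2433, 0.0633]
eef_rot: [-179.9, 0.0, -132.5]
contact_force: [0.5, -0.4, 5.7]
gripper_width: 0.0644
gripper_force: 20.0
```

```bash
python3 go.py .4975 -.2435 .22 0;python3 go.py .524 .212 .22 35;python3 go.py .5238 .2117 .1688 35
```

```text
travel [-0.0, -0.0, -0.314] dr [-0.0, 0.0, 0.0] z axis [-0.  0. -1.]
travel [-0.708, 0.576, 0.0] dr [0.0, -0.0972, 0.0] z axis [ 0.3873  0.4229 -0.8192]
travel [0.06, -0.0, 0.083] dr [0.0, -0.0, 0.0] z axis [ 0.3873  0.4229 -0.8192]
```

jog_arm(travel=[[0, 0, -0.04], [0, 0, -0.1], [0, 0, -0.2], [0, 0, -0.3], [0, 0, -0.314], [0, 0, -0.314], [0, 0, -0.314], [0, 0, -0.314], [0, 0, -0.314], [0, 0, -0.314]], dr=[[0, 0, 0], [0, 0, 0], [0, 0, 0], [0, 0, 0], [0, 0, 0], [0, 0, 0], [0, 0, 0], [0, 0, 0], [0, 0, 0], [0, 0, 0]], claw=[0.6, 0.6, 0.6, 0.6, 0.6, 0.6, 0.6, 0.6, 0.6, 0.6], newtons=25)

```text
time_s: 4.55
tcp_pos: [0.4969, -0.2431, 0.2192]
eef_rot: [180.0, -0.0, -132.5]
contact_force: [-0.2, -0.6, -1.8]
gripper_width: 0.0645
gripper_force: 25.0
```

jog_arm(travel=[[-0.07, 0.058, 0], [-0.142, 0.115, 0], [-0.212, 0.173, 0], [-0.283, 0.23, 0], [-0.354, 0.288, 0], [-0.425, 0.346, 0], [-0.531, 0.432, 0], [-0.637, 0.518, 0], [-0.708, 0.576, 0], [-0.708, 0.576, 0]], dr=[[0, -0.01, 0], [0, -0.02, 0], [0, -0.03, 0], [0, -0.04, 0], [0, -0.05, 0], [0, -0.06, 0], [0, -0.07, 0], [0, -0.08, 0], [0, -0.09, 0], [0, -0.0972, 0]], claw=[0.6, 0.6, 0.6, 0.6, 0.6, 0.6, 0.6, 0.6, 0.6, 0.6], newtons=25)

```text
time_s: 5.8
tcp_pos: [0.5225, 0.2161, 0.2193]
eef_rot: [-180.0, 35.0, -132.1]
contact_force: [1.0, -0.2, -0.8]
gripper_width: 0.0644
gripper_force: 25.0
```

jog_arm(travel=[[0.02, 0, 0.028], [0.04, 0, 0.055], [0.06, 0, 0.083], [0.06, 0, 0.083], [0.06, 0, 0.083], [0.06, 0, 0.083], [0.06, 0, 0.083], [0.06, 0, 0.083], [0.06, 0, 0.083], [0.06, 0, 0.083]], dr=[[0, 0, 0], [0, 0, 0], [0, 0, 0], [0, 0, 0], [0, 0, 0], [0, 0, 0], [0, 0, 0], [0, 0, 0], [0, 0, 0], [0, 0, 0]], claw=[0.6, 0.6, 0.6, 0.6, 0.6, 0.6, 0.6, 0.6, 0.6, 0.6], newtons=25)

```text
time_s: 7.05
tcp_pos: [0.5232, 0.2119, 0.1685]
eef_rot: [-180.0, 35.0, -132.5]
contact_force: [0.1, 0.4, -2.3]
gripper_width: 0.0643
gripper_force: 25.0
```

Run:
```python
from fit import *
s=r.get_state(); print(s["tcp_pos"],s["eef_rot"],s["joints"])
V=[]
for n in("top","scene"):
    c=r.capture(n); P=cloud(c); np.savez(n+"1.npz",P=P,im=c["pixels"])
    d=r.regions_of("medium_cup",n)
    for e in d[:3]: print(n,e["conf"],e["extent"],np.median(P[e["pixels"]],axis=0).round(3))
    o=[155,150] if n=="top" else [160,200]
    V.append(cv2.resize(c["pixels"][o[1]-20:o[1]+100,o[0]-20:o[0]+100,::-1],(400,400),interpolation=cv2.INTER_CUBIC))
cv2.imwrite("pics/b.png",np.hstack(V))
```

```text
[0.52316502 0.21193307 0.16845174] [-179.99748582   35.00001464 -132.47636481] [ 36.44121659  -0.45791381 -36.56314663 -18.46109301 -20.36743373
 -63.50613206]
top 0.68 [165.7, 190.6, 196.5, 222.2] [0.581 0.274 0.089]
top 0.67 [171.6, 199.0, 205.6, 231.7] [0.535 0.226 0.159]
scene 0.73 [221.3, 201.0, 229.8, 209.9] [0.698 0.078 0.03 ]
```

View pics/b.png

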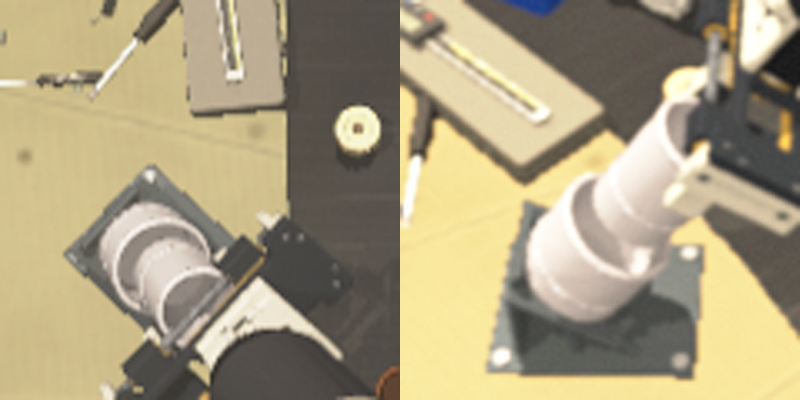

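```bash
cat > chk.py <<'E'
import sys
from fit import *
def chk(tag,pr,foot,L,rad=.05,tilt=35.):
    """fit the held cup near an expected foot point, print offset from the large-cup axis"""
    a=axis(35,227.5); o=np.array([.580,.273,.050]); lat=np.array([-.7373,.6756,0]); up=np.cross(lat,a)
    for ns in(["top"],["scene"],["top","scene"]):
        S=[]
        for n in ns:
            d=np.load(n+tag+".npz"); P=d["P"].reshape(-1,3); im=d["im"].reshape(-1,3).astype(int)
            v=P-foot; h=v@a; rho=np.linalg.norm(v-h[:,None]*a,axis=1)
            S.append(P[(h>L[0])&(h<L[1])&(rho<rad)&(im.min(1)>90)&(np.ptp(im,axis=1)<45)])
        S=np.vstack(S)
        if len(S)<30: print(ns,len(S)); continue
        x,c,m=fit(S,pr,list(foot)+[227.5,tilt],True)
        b=axis(x[4],x[3])
        f=lambda p:np.array([(p-o)@lat,(p-o)@up,(p-o)@a]).round(4)
        print(ns,len(S),x.round(3),"med",m.round(4),"foot lat/up/along",f(x[:3]),"rim",f(x[:3]+pr[2,1]*b))
E
python3 - <<'E'
from chk import *
a=axis(35,227.5); p=np.array([.5237,.2117,.1688])
chk("1",MED,p-.063*a,(.0,.095),.04)
# large cup again from these pictures
for ns in(["top"],["scene"]):
  d=np.load(ns[0]+"1.npz");P=d["P"];im=d["im"].astype(int); o=np.array([.58,.273,.05]); h=(P-o)@a; rho=np.linalg.norm(P-o-h[...,None]*a,axis=-1)
  m=(h>.005)&(h<.068)&(rho<.048)&(im.min(-1)>90)
  print(m.sum(),fit(P[m],LARGE,[.58,.273,.05,227.5]))
E
```

```text
['top'] 535 [5.470e-01 2.370e-01 1.180e-01 2.263e+02 3.429e+01] med 0.0005 foot lat/up/along [ 0.0003 -0.0012  0.0838] rim [ 1.400e-03 -1.000e-04  1.738e-01]
['scene'] 791 [5.47000e-01 2.39000e-01 1.19000e-01 2.26772e+02 3.47310e+01] med 0.0007 foot lat/up/along [0.0009 0.001  0.084 ] rim [0.0015 0.0014 0.174 ]
['top', 'scene'] 1326 [5.47000e-01 2.37000e-01 1.18000e-01 2.26021e+02 3.43970e+01] med 0.0007 foot lat/up/along [-0.0001 -0.0013  0.0839] rim [ 0.0012 -0.0003  0.1739]
430 (array([5.77788772e-01, 2.72988343e-01, 5.08783736e-02, 2.27622733e+02]), np.float64(0.00036212859511339945), np.float64(0.0005341794677795495))
1037 (array([5.78470223e-01, 2.74518131e-01, 5.21140209e-02, 2.27480126e+02]), np.float64(0.0008311866501149533), np.float64(0.0008791943240202136))
```

jog_arm(travel=[[0, 0.002, 0.02], [0, 0.002, 0.04], [0, 0.002, 0.06], [0, 0.002, 0.08], [0, 0.002, 0.1], [0, 0.002, 0.115], [0, 0.002, 0.13], [0, 0.002, 0.14], [0, 0.002, 0.15], [0, 0.002, 0.15]], dr=[[0, 0, 0], [0, 0, 0], [0, 0, 0], [0, 0, 0], [0, 0, 0], [0, 0, 0], [0, 0, 0], [0, 0, 0], [0, 0, 0], [0, 0, 0]], claw=[0.6, 0.6, 0.6, 0.6, 0.6, 0.6, 0.6, 0.6, 0.6, 0.6], newtons=20)

```text
time_s: 8.5
tcp_pos: [0.5515, 0.2443, 0.1067]
eef_rot: [180.0, 35.0, -132.5]
contact_force: [-0.2, 0.1, -1.5]
gripper_width: 0.0645
gripper_force: 20.0
```

jog_arm(travel=[[0, 0, 0.004], [0, 0, 0.004], [0, 0, 0.004], [0, 0, 0.004], [0, 0, 0.004], [0, 0, -0.04], [0, 0, -0.1], [0, 0, -0.2], [0, 0, -0.25], [0, 0, -0.25]], dr=[[0, 0, 0], [0, 0, 0], [0, 0, 0], [0, 0, 0], [0, 0, 0], [0, 0, 0], [0, 0, 0], [0, 0, 0], [0, 0, 0], [0, 0, 0]], claw=[0.6, 0.6, 0.8, 0.9, 0.9, 0.9, 0.9, 0.9, 0.9, 0.9], newtons=20)

```text
time_s: 9.75
tcp_pos: [0.5033, 0.1914, 0.2118]
eef_rot: [-179.9, 35.2, -132.4]
contact_force: [-0.9, -0.3, 0.4]
gripper_width: 0.0785
gripper_force: 0.0
```

```bash
python3 - <<'E'
from chk import *
for n in("top","scene"):
    c=r.capture(n); np.savez(n+"2.npz",P=cloud(c),im=c["pixels"])
a=axis(35,227.5); o=np.array([.579,.2735,.0505])
chk("2",MED,o+.005*a,(.062,.095),.04)
import json
from go import Rt
# commanded pose after insert+retreat
c=json.load(open("cmd.json")); R0=R.from_quat(c["q"]); p=np.array(c["p"])+R0.apply(np.array([0,.002,.15])*.5); p=p+R0.apply([0,0,-.125])
c["p"]=p.tolist(); json.dump(c,open("cmd.json","w")); print(p,r.get_state()["tcp_pos"])
E
python3 go.py .5305 .008 .24 0; python3 go.py .5305 .008 .089 0
```

```text
['top'] 263 [5.79000e-01 2.72000e-01 6.20000e-02 2.26846e+02 4.18100e+01] med 0.0009 foot lat/up/along [0.0001 0.0055 0.0105] rim [ 0.0008 -0.0052  0.0999]
['scene'] 550 [5.74000e-01 2.65000e-01 5.20000e-02 2.26914e+02 3.49150e+01] med 0.0006 foot lat/up/along [-0.0008 -0.0069  0.0068] rim [-0.0003 -0.0068  0.0968]
['top', 'scene'] 813 [5.74000e-01 2.66000e-01 5.20000e-02 2.27442e+02 3.44190e+01] med 0.0007 foot lat/up/along [-0.0001 -0.0069  0.0069] rim [-0.0001 -0.006   0.0969]
[0.50349485 0.19101209 0.20975961] [0.50311362 0.19158582 0.20930071]
travel [0.157, -0.287, -0.183] dr [0.0, 0.0972, 0.0] z axis [ 0.  0. -1.]
travel [-0.0, -0.0, 0.301] dr [-0.0, 0.0, 0.0] z axis [ 0.  0. -1.]
```

jog_arm(travel=[[0, 0, -0.08], [0.02, -0.03, -0.15], [0.05, -0.1, -0.183], [0.1, -0.2, -0.183], [0.157, -0.287, -0.183], [0.157, -0.287, -0.183], [0.157, -0.287, -0.183], [0.157, -0.287, -0.183], [0.157, -0.287, -0.183], [0.157, -0.287, -0.183]], dr=[[0, 0, 0], [0, 0.02, 0], [0, 0.04, 0], [0, 0.06, 0], [0, 0.08, 0], [0, 0.0972, 0], [0, 0.0972, 0], [0, 0.0972, 0], [0, 0.0972, 0], [0, 0.0972, 0]], claw=[0.85, 0.85, 0.85, 0.85, 0.85, 0.85, 0.85, 0.85, 0.85, 0.85], newtons=15)

```text
time_s: 11.1
tcp_pos: [0.5298, 0.0084, 0.2398]
eef_rot: [-180.0, 0.1, -132.5]
contact_force: [0.3, 0.7, 0.2]
gripper_width: 0.0748
gripper_force: 0.0
```

jog_arm(travel=[[0, 0, 0.08], [0, 0, 0.16], [0, 0, 0.22], [0, 0, 0.27], [0, 0, 0.301], [0, 0, 0.301], [0, 0, 0.301], [0, 0, 0.301], [0, 0, 0.301], [0, 0, 0.301]], dr=[[0, 0, 0], [0, 0, 0], [0, 0, 0], [0, 0, 0], [0, 0, 0], [0, 0, 0], [0, 0, 0], [0, 0, 0], [0, 0, 0], [0, 0, 0]], claw=[0.85, 0.85, 0.85, 0.85, 0.85, 0.85, 0.35, 0.35, 0.35, 0.35], newtons=15)

```text
time_s: 12.35
tcp_pos: [0.5303, 0.0084, 0.0892]
eef_rot: [-180.0, 0.0, -132.5]
contact_force: [0.2, -0.8, 0.8]
gripper_width: 0.0423
gripper_force: 15.0
```

```bash
python3 - <<'E'
from fit import *
a=axis(35,227.5); lat=np.array([-.7373,.6756,0]); up=np.cross(lat,a); o=np.array([.579,.2735,.0505])
for s in(.125+.075,): print((o-.0065*up+s*a).round(4))
E
python3 go.py .5305 .008 .26 0; python3 go.py .498 .185 .26 35;  python3 go.py .498 .185 .2106 35
```

```text
[0.4979 0.185  0.2106]
travel [-0.0, -0.0, -0.342] dr [-0.0, 0.0, 0.0] z axis [ 0.  0. -1.]
travel [-0.217, 0.287, 0.0] dr [0.0, -0.0972, 0.0] z axis [ 0.3873  0.4229 -0.8192]
travel [0.057, -0.0, 0.081] dr [0.0, -0.0, 0.0] z axis [ 0.3873  0.4229 -0.8192]
```

jog_arm(travel=[[0, 0, -0.04], [0, 0, -0.1], [0, 0, -0.2], [0, 0, -0.3], [0, 0, -0.342], [0, 0, -0.342], [0, 0, -0.342], [0, 0, -0.342], [0, 0, -0.342], [0, 0, -0.342]], dr=[[0, 0, 0], [0, 0, 0], [0, 0, 0], [0, 0, 0], [0, 0, 0], [0, 0, 0], [0, 0, 0], [0, 0, 0], [0, 0, 0], [0, 0, 0]], claw=[0.35, 0.35, 0.35, 0.35, 0.35, 0.35, 0.35, 0.35, 0.35, 0.35], newtons=20)

```text
time_s: 13.6
tcp_pos: [0.5299, 0.0083, 0.2593]
eef_rot: [180.0, -0.0, -132.5]
contact_force: [0.1, -0.2, -0.9]
gripper_width: 0.0422
gripper_force: 20.0
```

jog_arm(travel=[[-0.022, 0.029, 0], [-0.043, 0.057, 0], [-0.065, 0.086, 0], [-0.087, 0.115, 0], [-0.109, 0.144, 0], [-0.13, 0.172, 0], [-0.163, 0.215, 0], [-0.195, 0.258, 0], [-0.217, 0.287, 0], [-0.217, 0.287, 0]], dr=[[0, -0.01, 0], [0, -0.02, 0], [0, -0.03, 0], [0, -0.04, 0], [0, -0.05, 0], [0, -0.06, 0], [0, -0.07, 0], [0, -0.08, 0], [0, -0.0972, 0], [0, -0.0972, 0]], claw=[0.35, 0.35, 0.35, 0.35, 0.35, 0.35, 0.35, 0.35, 0.35, 0.35], newtons=20)

```text
time_s: 14.85
tcp_pos: [0.4958, 0.185, 0.2589]
eef_rot: [179.9, 34.9, -132.5]
contact_force: [0.3, -0.8, 0.1]
gripper_width: 0.0426
gripper_force: 20.0
```

jog_arm(travel=[[0.019, 0, 0.027], [0.038, 0, 0.054], [0.057, 0, 0.081], [0.057, 0, 0.081], [0.057, 0, 0.081], [0.057, 0, 0.081], [0.057, 0, 0.081], [0.057, 0, 0.081], [0.057, 0, 0.081], [0.057, 0, 0.081]], dr=[[0, 0, 0], [0, 0, 0], [0, 0, 0], [0, 0, 0], [0, 0, 0], [0, 0, 0], [0, 0, 0], [0, 0, 0], [0, 0, 0], [0, 0, 0]], claw=[0.35, 0.35, 0.35, 0.35, 0.35, 0.35, 0.35, 0.35, 0.35, 0.35], newtons=20)

```text
time_s: 16.1
tcp_pos: [0.4974, 0.1852, 0.2103]
eef_rot: [-180.0, 35.0, -132.5]
contact_force: [0.7, 0.2, -1.7]
gripper_width: 0.0423
gripper_force: 20.0
```

Run:
```python
from chk import *
V=[]
for n in("top","scene"):
    c=r.capture(n); np.savez(n+"3.npz",P=cloud(c),im=c["pixels"])
    o=[155,150] if n=="top" else [160,200]
    V.append(cv2.resize(c["pixels"][o[1]-20:o[1]+100,o[0]-20:o[0]+100,::-1],(400,400),interpolation=cv2.INTER_CUBIC))
cv2.imwrite("pics/c.png",np.hstack(V))
a=axis(35,227.5); p=np.array([.498,.185,.2106])
print(r.get_state()["tcp_pos"])
chk("3",SM,p-.089*a,(.0,.12),.03)
up=np.cross([-.7373,.6756,0],a)
chk("3",MED,np.array([.579,.2735,.0505])-.0065*up+.006*a,(.063,.093),.036)
```

```text
[0.49739464 0.18521568 0.21027874]
['top'] 434 [5.31000e-01 2.22000e-01 1.40000e-01 2.26215e+02 3.44930e+01] med 0.0005 foot lat/up/along [ 0.0011 -0.0065  0.1141] rim [ 0.0026 -0.0055  0.2291]
['scene'] 715 [5.33000e-01 2.22000e-01 1.39000e-01 2.25132e+02 3.53700e+01] med 0.0008 foot lat/up/along [ 0.0002 -0.0062  0.1128] rim [ 0.0029 -0.0069  0.2277]
['top', 'scene'] 1149 [5.32000e-01 2.21000e-01 1.39000e-01 2.25534e+02 3.44980e+01] med 0.0007 foot lat/up/along [ 0.0005 -0.0066  0.1136] rim [ 0.0028 -0.0056  0.2285]
['top'] 166 [5.72000e-01 2.65000e-01 5.20000e-02 2.28005e+02 3.32530e+01] med 0.0004 foot lat/up/along [ 0.0009 -0.0081  0.0077] rim [ 0.0004 -0.0054  0.0977]
['scene'] 372 [5.74000e-01 2.64000e-01 5.20000e-02 2.26148e+02 3.42910e+01] med 0.0006 foot lat/up/along [-0.0013 -0.0078  0.0076] rim [-0.0001 -0.0067  0.0976]
['top', 'scene'] 538 [5.73000e-01 2.64000e-01 5.20000e-02 2.26633e+02 3.35680e+01] med 0.0007 foot lat/up/along [-0.0006 -0.0082  0.0077] rim [ 0.0002 -0.0059  0.0977]
```

View pics/c.png

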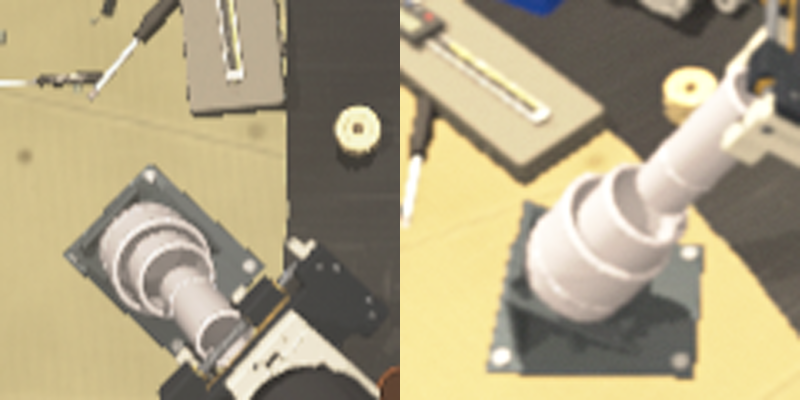

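jog_arm(travel=[[0, -0.002, 0.02], [0, -0.002, 0.045], [0, -0.002, 0.07], [0, -0.002, 0.095], [0, -0.002, 0.12], [0, -0.002, 0.145], [0, -0.002, 0.165], [0, -0.002, 0.18], [0, -0.002, 0.194], [0, -0.002, 0.194]], dr=[[0, 0, 0], [0, 0, 0], [0, 0, 0], [0, 0, 0], [0, 0, 0], [0, 0, 0], [0, 0, 0], [0, 0, 0], [0, 0, 0], [0, 0, 0]], claw=[0.35, 0.35, 0.35, 0.35, 0.35, 0.35, 0.35, 0.35, 0.35, 0.35], newtons=15)

```text
time_s: 17.45
tcp_pos: [0.5358, 0.2256, 0.1304]
eef_rot: [180.0, 35.0, -132.5]
contact_force: [-0.8, -0.9, -1.9]
gripper_width: 0.0423
gripper_force: 15.0
```

Not touching yet; go 3 mm on, release, and back off.

jog_arm(travel=[[0, 0, 0.006], [0, 0, 0.006], [0, 0, 0.006], [0, 0, 0.006], [0, 0, 0.006], [0, 0, -0.04], [0, 0, -0.1], [0, 0, -0.2], [0, 0, -0.3], [0, 0, -0.3]], dr=[[0, 0, 0], [0, 0, 0], [0, 0, 0], [0, 0, 0], [0, 0, 0], [0, 0, 0], [0, 0, 0], [0, 0, 0], [0, 0, 0], [0, 0, 0]], claw=[0.35, 0.35, 0.5, 0.7, 0.7, 0.7, 0.7, 0.7, 0.7, 0.7], newtons=15)

```text
time_s: 18.7
tcp_pos: [0.478, 0.1617, 0.2583]
eef_rot: [-179.8, 35.4, -132.4]
contact_force: [-0.1, -0.0, -0.4]
gripper_width: 0.0612
gripper_force: 0.0
```

Run:
```python
from chk import *
V=[]
for n in("top","scene"):
    c=r.capture(n); np.savez(n+"4.npz",P=cloud(c),im=c["pixels"])
    o=[155,150] if n=="top" else [160,200]
    V.append(cv2.resize(c["pixels"][o[1]-20:o[1]+100,o[0]-20:o[0]+100,::-1],(400,400),interpolation=cv2.INTER_CUBIC))
cv2.imwrite("pics/d.png",np.hstack(V))
a=axis(35,227.5); up=np.cross([-.7373,.6756,0],a); o=np.array([.579,.2735,.0505])
print(r.get_state()["tcp_pos"])
chk("4",SM,o-.014*up+.011*a,(.088,.118),.026)
chk("4",MED,o-.0065*up+.006*a,(.063,.0945),.038)
```

```text
[0.47752039 0.16205993 0.25442586]
['top'] 167 [5.68000e-01 2.55000e-01 5.10000e-02 2.23771e+02 3.36500e+01] med 0.0005 foot lat/up/along [-0.0034 -0.0164  0.0129] rim [ 0.0008 -0.0136  0.1278]
['scene'] 332 [5.66000e-01 2.62000e-01 5.20000e-02 2.29562e+02 3.55310e+01] med 0.0007 foot lat/up/along [ 0.003  -0.0132  0.0117] rim [ 0.0006 -0.0142  0.1266]
['top', 'scene'] 499 [5.67000e-01 2.59000e-01 5.10000e-02 2.27436e+02 3.43450e+01] med 0.0006 foot lat/up/along [ 0.0004 -0.0151  0.012 ] rim [ 0.0005 -0.0138  0.127 ]
['top'] 282 [5.48000e-01 2.39000e-01 1.10000e-01 2.24616e+02 3.94760e+01] med 0.0012 foot lat/up/along [ 0.0005 -0.0031  0.076 ] rim [ 0.0034 -0.0101  0.1657]
['scene'] 477 [5.47000e-01 2.37000e-01 1.09000e-01 2.24432e+02 3.07100e+01] med 0.0014 foot lat/up/along [-0.0004 -0.006   0.0768] rim [0.0021 0.0008 0.1665]
['top', 'scene'] 759 [5.48000e-01 2.38000e-01 1.10000e-01 2.24389e+02 3.56970e+01] med 0.0013 foot lat/up/along [-0.0004 -0.0045  0.0758] rim [ 0.0024 -0.0055  0.1658]
```

View pics/d.png

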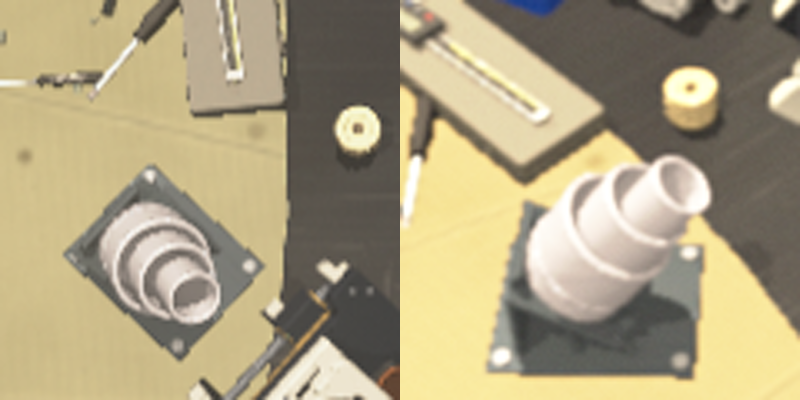

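```bash
python3 -c "
from plant import r
print(r.close_job())"
```

```text
the job is handed in; nothing more can be done
None
```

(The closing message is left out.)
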